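Release the large ball from its lever-gate dispenser

ROBOT

A 6-joint arm with a two-finger parallel gripper is mounted at the origin on the work surface. World frame = base frame: x ahead of the robot, y to its left, z up, the work surface at z = 0. Lengths are in mm, angles in rad, forces in N, time in s.
With the tool pointing down it reaches from about 350 to 975 mm from the base axis. Payload 7.1 kg.
Tool frame: the origin (TCP) lies at the very end of the fingers, on their centre line; the grasp point (between the pads) lies 19 mm behind it; z points along the fingers, y is the direction in which the jaws open and shut (so a half turn about z gives the same grasp; the last joint's range is limited). The gripper opens to 88 mm and grips with 3 to 60 N. Pads are 20 mm wide; open, the fingers measure 115 mm over their backs; the gripper's body (75 mm by 178 mm) begins 61 mm behind the grasp point.
Start: joints at [1.242, 0.423, 1.63, -0, 1.089, -0.019], TCP at [190.511, 595.24, 222.675] pointing down, gripper open.
Joint ranges: [-3, 3], [-0.9, 2.11], [0.09, 2.58], [-1.31, 4.45], [0.11, 2.69], [-2.54, 2.54]. Speed limits (rad/s): [2.39, 2.39, 3.01, 3.14, 3.14, 3.14].

INTERFACE

Orientations are given as a rotation vector (axis times angle).
In Python, from workcell import * gives the robot as it stands.
- The arm moves only by the tool play_rows, never from a script. Its argument "plan" is text: rows parted by semicolons, each of 7 numbers parted by spaces: the finger opening in cm, from 0 to 8.78, then the shift along the tool's x, y, z in cm, then the turn, a rotation vector about the tool's x, y, z in degrees. A call has 1 to 20 rows; each row shifts and turns the commanded pose from where the row before left it, along the tool's axes as they then stand; what a row does not reach is not made up. A row lasts 1/8 s, in which the tool goes at most 62.5 mm and 10.7 degrees, less where a joint would pass 70% of its speed; a pose out of reach is approached as far as the arm can. A call is refused whole if a number of a shift passes 6.25 or a number of a turn 10.7, either way. A call with a gripper value outside its range is refused whole. The fingers move at their own pace and stop on an object; the grip force is fixed at half the most. Time passes only in rows, so rows that do not move let the fingers close. It gives the time, the measured TCP pose, the force and the opening at its end, in the units of the state.
- get_obs(): the state, without advancing time (a new reading comes with each control period).
- get_image(name): name is "scene" or "top"; returns a dict with "pixels" (400x640x3 uint8, red, green, blue), "range_z" (400x640 float32, mm along the optical axis (not along the pixel's ray), 0 where there is no reading), "fx", "fy", "cx", "cy" (pixels), "eye" and "attitude" of the camera in the world. Camera axes: x right, y down, z forward; pixel columns grow to the right and rows downward; lengths in mm; the calibration is good to about 2 mm. A picture is of the moment at which its call begins.
- close_job(): hands the job in, once; it reports no verdict.
The state is a dict: "t": time; "qpos": joint angles; "qvel": joint speeds; "joint_torque": joint torques, N m; "ee_pos": TCP position; "orientation": TCP orientation; "ft_force": force on the tool from outside, world axes, zero at the start; "moment": the same for the moment, N m; "width": finger opening in mm.
Only numpy, scipy, OpenCV 4.12 (cv2) and the standard library are available. Lean on these libraries where they do the work, as an engineer would, in place of code of your own. Each camera call takes 0.05 s, during which the arm holds its last target. There are 200 camera calls.

TASK

Two small plywood dispensers on the bench each hold one steel ball behind a gate. Press down the paddle of the lever on the dispenser that holds the larger ball, keep it down until that ball has rolled into the cup at the foot of its chute, then let the lever come back up so that the gate is shut again. Work only by the paddle: do not touch the balls or the gates, do not work the other lever, and leave everything else on the bench where it is.

Things in the scene. Friction and masses are not known exactly. Their poses are not given: they have to be found in the camera images.
- dispenser_large: plywood dispenser of the large ball, fixed to the bench (both are alike). Origin: on the bench under the lever's pivot, which is 102 mm up between cheeks 114 mm tall. Own x runs along the lever, yaw within 0.4 rad: paddle at x = -82 mm (robot's side), chute centred on x = +90, y -45 to +105 mm, falling 10 degrees toward -y; its floor is 34 mm up at the gate (y = 0), walls 16 mm more
- pad_large (a point): centre of the top face of the paddle of dispenser_large's lever: flat white plate, 40 mm along the lever, 36 mm across, 6 mm thick, raised 12 mm off the 14 mm wide lever bar. At rest 146 mm above the bench, sloping up 0.25 rad toward the robot; fully pressed 101 mm up, 11 mm further out along the dispenser's -x, sloping 0.25 rad the other way. Moves with the lever
- lever_large (a joint): rocking lever of dispenser_large: 0 = at rest, gate shut; grows as the paddle is pressed; stop at 0.5 rad (paddle 45 mm lower, gate fully up). A spring shuts it when let go; pressing takes about 3 N at first, 5 N at the stop. The ball passes the gate above about 0.4 rad
- gate_large (a point): dark steel gate plate, 28 mm wide, 5 mm thick, hanging from the far end of the lever into the chute of dispenser_large; this point is the middle of its lower edge, 5 mm above the chute floor when shut
- ball_large_center (a point): centre of the large steel ball, 38 mm across, about 220 g, loose in the chute of dispenser_large against the uphill (+y) side of its gate; when the gate is fully lifted it rolls into the cup within about 1 s
- cup_large (a point): centre of the inner floor (6 mm above the bench) of the catch cup of dispenser_large, inner size 50 x 61 mm, walls to 40 mm above the bench
- dispenser_small: plywood dispenser of the small ball, fixed to the bench (both are alike). Origin: on the bench under the lever's pivot, which is 102 mm up between cheeks 114 mm tall. Own x runs along the lever, yaw within 0.4 rad: paddle at x = -82 mm (robot's side), chute centred on x = +90, y -45 to +105 mm, falling 10 degrees toward -y; its floor is 34 mm up at the gate (y = 0), walls 16 mm more
- pad_small (a point): centre of the top face of the paddle of dispenser_small's lever: flat white plate, 40 mm along the lever, 36 mm across, 6 mm thick, raised 12 mm off the 14 mm wide lever bar. At rest 146 mm above the bench, sloping up 0.25 rad toward the robot; fully pressed 101 mm up, 11 mm further out along the dispenser's -x, sloping 0.25 rad the other way. Moves with the lever
- lever_small (a joint): rocking lever of dispenser_small: 0 = at rest, gate shut; grows as the paddle is pressed; stop at 0.5 rad (paddle 45 mm lower, gate fully up). A spring shuts it when let go; pressing takes about 3 N at first, 5 N at the stop. The ball passes the gate above about 0.25 rad
- gate_small (a point): dark steel gate plate, 28 mm wide, 5 mm thick, hanging from the far end of the lever into the chute of dispenser_small; this point is the middle of its lower edge, 5 mm above the chute floor when shut
- ball_small_center (a point): centre of the small steel ball, 22 mm across, about 45 g, loose in the chute of dispenser_small against the uphill (+y) side of its gate; when the gate is fully lifted it rolls into the cup within about 1 s
- cup_small (a point): centre of the inner floor (6 mm above the bench) of the catch cup of dispenser_small, inner size 50 x 61 mm, walls to 40 mm above the bench
- jar: small white screw-top jar with black cap, 48 mm wide, 65 mm tall, stands loose between the dispensers; origin at the centre of its foot
- spray_can: white spray can with white cap, 58 mm wide, 160 mm tall, loose; origin at the centre of its foot
- mug: white mug, 80 mm wide, 90 mm tall, loose; origin at the centre of its foot
- carton: small cardboard carton 80 x 130 x 60 mm, loose; origin at the centre of its underside
- tape: grey roll of tape lying flat, 96 mm wide, 30 mm tall, loose; origin at the centre of its underside
- wrench: wrench lying loose on the bench, along its own x; origin on its underside
- ball_large: the same ball as a body (its origin turns as it rolls: use the centre point)
- ball_small: the same ball as a body (its origin turns as it rolls: use the centre point)
Mind the look-alikes: they are no part of the job. Leave any black look-alike of the ball_large alone.

How it is judged:
By the outcome, as a careful person would: the job done as asked, in the order asked, and still so for the second after the job is handed in, with the robot touching nothing.
It also fails if it takes over 32 s, if anything falls off the work surface, if the arm or the gripper's body presses on something with over 40 N, if the wrist force passes 120 N, or if a joint passes its speed limit or range.

## Working session

There is one attempt and no reset: what is moved stays moved. The work goes in short steps, Python scripts to look and compute and a tool call to move; the robot and the scene stay as the last step left them, time stands still between calls to the robot, and variables do not carry over. Pictures are saved under pics/ and viewed, about 8 in all and at most 12, crops included, and the job is handed in when it is done.

Besides the shell and the picture viewer there is one more tool, called after "Call:" as name(argument=value, ...) on one line, values as JSON. play_rows: Moves the arm, as the interface text tells. Its arguments: {"type":"object","properties":{"plan":{"type":"string"}},"required":["plan"]}

```bash
mkdir -p pics; ls; python3 - <<'E'
from workcell import *
import cv2,numpy as np
o=get_obs();print(o)
for n in("scene","top"):
    d=get_image(n);cv2.imwrite(f"pics/{n}0.png",d["pixels"][:,:,::-1]);np.savez(f"{n}0.npz",**d)
    print(n,d["fx"],d["fy"],d["cx"],d["cy"],d["eye"],d["attitude"])
E
```

```text
pics
{'t': 0.0, 'qpos': array([ 1.24198145e+00,  4.23858195e-01,  1.63067729e+00, -9.50943279e-06,
        1.08859355e+00, -1.90049172e-02]), 'qvel': array([ 5.92313428e-04, -1.44791621e-03,  1.11746169e-03, -1.21426957e-03,
        3.69027809e-04, -9.60660253e-05]), 'joint_torque': array([ 1.08399061e-03, -5.44611740e+01, -2.73680466e+01,  6.44298806e-02,
        2.25479464e-02, -9.89913133e-05]), 'ee_pos': array([190.35130837, 594.72871128, 221.89585414]), 'orientation': array([-4.84657723e-01, -3.10372155e+00,  2.37903754e-03]), 'ft_force': array([ 0.48522727,  0.24808693, -0.05223985]), 'moment': array([ 0.00838932, -0.0350823 ,  0.00387235]), 'width': 88.20825456386459}
scene 394.5965039396037 394.5965039396037 325.8730799659583 200.3746945328705 [1519.65845375  521.00105677  940.96826803] [-1.24504528 -2.12105285  1.04224208]
top 459.9732927461269 459.9732927461269 312.03546400670626 204.21585489826302 [ 4.39253164e+02 -1.04734193e+00  1.79043492e+03] [-2.17829104  2.1943896  -0.05920353]
```

View pics/scene0.png

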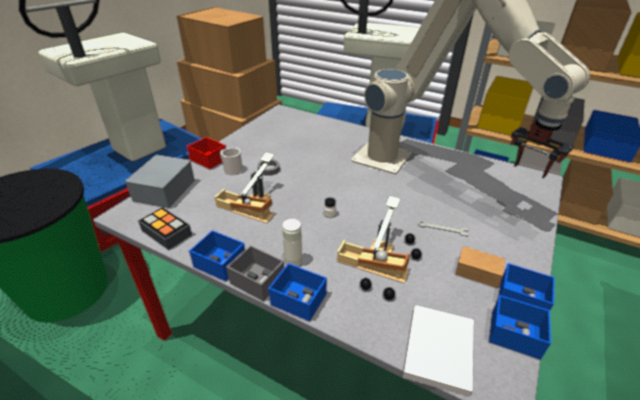

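View pics/top0.png

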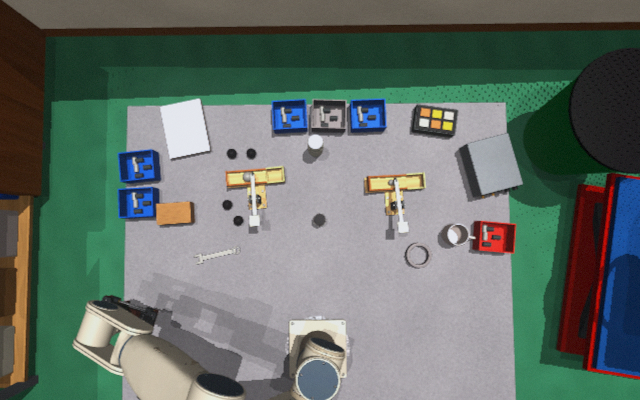

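```bash
cat > h.py <<'E'
import numpy as np,cv2
from scipy.spatial.transform import Rotation as R
def pts(d):
    z=d["range_z"].astype(float);v,u=np.mgrid[:400,:640]
    c=np.stack([(u-d["cx"])/d["fx"]*z,(v-d["cy"])/d["fy"]*z,z],-1)
    return c@R.from_rotvec(d["attitude"]).as_matrix().T+d["eye"]
E
python3 - <<'E'
from h import *
t=np.load("top0.npz");s=np.load("scene0.npz");P=pts(t)
a=t["pixels"][155:245,210:300,::-1];b=t["pixels"][155:245,350:440,::-1]
c=s["pixels"][190:290,325:425,::-1];e=s["pixels"][145:245,205:305,::-1]
f=lambda i:cv2.resize(i,(390,290) if 0 else (290,290),interpolation=cv2.INTER_CUBIC)
cv2.imwrite("pics/c.png",np.vstack([np.hstack([f(a),f(b)]),np.hstack([f(c),f(e)])]))
px=t["pixels"].astype(int)
for n,(u0,u1) in dict(L=(240,270),R=(385,420)).items():
    m=np.zeros((400,640),bool);m[205:245,u0:u1]=1
    m&=(P[...,2]>120)&(P[...,2]<175)
    q=P[m];print(n,len(q),q.mean(0),q.min(0),q.max(0))
    vv,uu=np.nonzero(m);print(uu.min(),uu.max(),vv.min(),vv.max())
    # chute/body points
    m=np.zeros((400,640),bool);m[160:200,u0-25:u1+25]=1
    m&=(P[...,2]>30)&(P[...,2]<75)
    vv,uu=np.nonzero(m);r=cv2.minAreaRect(P[m][:,:2].astype(np.float32));print("chute",r)
    m=np.zeros((400,640),bool);m[170:240,u0-5:u1+5]=1
    m&=(P[...,2]>85)&(P[...,2]<180)
    r=cv2.minAreaRect(P[m][:,:2].astype(np.float32));print("lever",r, cv2.fitLine(P[m][:,:2].astype(np.float32),2,0,.1,.1).ravel())
E
```

```text
L 119 [486.038976  217.8175674 143.2968557] [464.48136322 200.0378972  120.26537807] [522.94689859 234.93730353 157.00259936]
250 259 210 226
chute ((626.3070068359375, 224.42340087890625), (119.17008209228516, 220.7537384033203), 6.429442882537842)
lever ((565.3973388671875, 226.77188110351562), (202.86534118652344, 40.763458251953125), 7.145552158355713) [9.953362e-01 9.646728e-02 5.405015e+02 2.229799e+02]
R 119 [ 459.54045655 -312.61259121  144.75981577] [ 439.20849375 -331.47314103  120.19324596] [ 519.08401909 -294.3581705   159.57541765]
398 408 210 232
chute ((629.4801025390625, -309.16473388671875), (60.16453552246094, 224.17996215820312), 3.868805170059204)
lever ((536.942138671875, -308.9180908203125), (198.023681640625, 40.98158645629883), 4.296336650848389) [ 9.9811661e-01  6.1345376e-02  5.1562787e+02 -3.0928946e+02]
```

View pics/c.png

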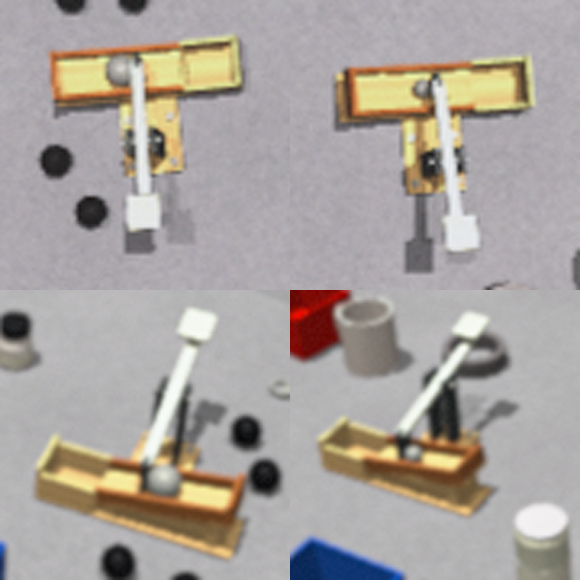

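The left dispenser (y ≈ +220) has the visibly larger steel ball, seen at about (120,70) in its top crop. The right one's ball is about half that size, at (422,88). Both gates are shut. The left paddle centre is at about (484, 217, 146), and its height matches the given one. The dispenser's yaw is about 0.11. The black balls are on the bench beside it, well below where the fingers will be.

Call:
play_rows(plan="0 0 0 0 0 0 -8; 0 0 0 0 0 0 -8; 0 0 0 0 0 0 -8; 0 -3.1 -5.1 0 0 0 0; 0 -3.1 -5.1 0 0 0 0; 0 -3.1 -5.1 0 0 0 0; 0 -3.1 -5.1 0 0 0 0; 0 -3.1 -5.1 0 0 0 0; 0 -3.1 -5.1 0 0 0 0; 0 -3.1 -5.1 0 0 0 0; 0 -3.1 -5.1 0 0 0 0; 0 0 0 0 0 0 0; 0 0 0 0 0 0 0")

```text
t: 1.72
ee_pos: [480.9, 216.7, 222.3]
orientation: [0.17, -3.136, 0.0]
ft_force: [-0.8, 0.2, 0.2]
width: 0.5
```

Call:
play_rows(plan="0 0 0 3.5 0 0 0; 0 0 0 3.5 0 0 0; 0 0 0 0.7 0 0 0; 0 0.1 0 0.7 0 0 0; 0 0.1 0 0.7 0 0 0; 0 0.2 0 0.7 0 0 0; 0 0.2 0 0.7 0 0 0; 0 0.2 0 0.7 0 0 0; 0 0.1 0 0.6 0 0 0; 0 0 0 0 0 0 0; 0 0 0 0 0 0 0; 0 0 0 0 0 0 0; 0 0 0 0 0 0 0; 0 0 0 0 0 0 0; 0 0 0 0 0 0 0; 0 0 0 0 0 0 0; 0 0 0 0 0 0 0")

```text
t: 3.85
ee_pos: [472.6, 215.6, 104.7]
orientation: [-0.171, 3.137, -0.0]
ft_force: [3.3, -0.8, 4.7]
width: 0.3
```

```bash
cat > look.py <<'E'
from workcell import *
from h import *
import sys
s=get_image("scene");t=get_image("top");o=get_obs();print(o["t"],o["ee_pos"],o["ft_force"])
f=lambda i:cv2.resize(i,(400,400),interpolation=cv2.INTER_CUBIC)
cv2.imwrite(sys.argv[1],np.hstack([f(t["pixels"][155:245,210:300,::-1]),f(s["pixels"][190:290,325:425,::-1])]))
E
python3 look.py pics/p1.png
```

```text
3.95 [472.54819299 215.66778364 104.66993983] [ 1.62776304 -0.22398076  5.44669853]
```

View pics/p1.png

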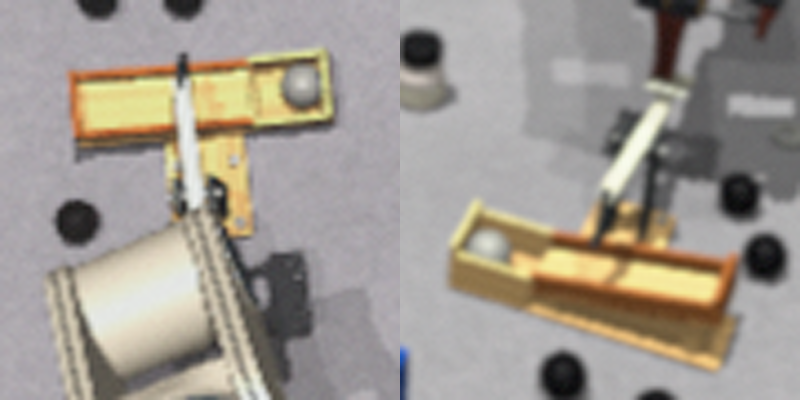

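The large ball is in the cup, at (300,85) in the top crop and (490,245) in the scene crop, and the gate is raised. Next I let the lever up along its arc and move clear.

Call:
play_rows(plan="0 0 0 0.6 0 0 0; 0 0 0 -0.6 0 0 0; 0 -0.1 0 -0.7 0 0 0; 0 -0.2 0 -0.7 0 0 0; 0 -0.2 0 -0.7 0 0 0; 0 -0.2 0 -0.7 0 0 0; 0 -0.1 0 -0.7 0 0 0; 0 -0.1 0 -0.7 0 0 0; 0 0 0 -0.7 0 0 0; 0 0 0 -3 0 0 0; 0 0 0 -4 0 0 0; 0 5 0 -4 0 0 0; 0 5 0 0 0 0 0; 0 5 0 0 0 0 0; 0 0 0 0 0 0 0; 0 0 0 0 0 0 0; 0 0 0 0 0 0 0; 0 0 0 0 0 0 0")

```text
t: 6.2
ee_pos: [334.3, 200.6, 262.6]
orientation: [0.17, -3.137, 0.0]
ft_force: [-1.1, -0.4, 0.6]
width: 0.8
```

```bash
python3 look.py pics/p2.png; python3 - <<'E'
from workcell import *
from h import *
t=get_image("top");P=pts(t)
m=np.zeros((400,640),bool);m[205:245,240:270]=1
m&=(P[...,2]>120)&(P[...,2]<175);print(m.sum(),P[m].mean(0),P[m].min(0),P[m].max(0))
cv2.imwrite("pics/t2.png",t["pixels"][:,:,::-1])
E
```

```text
6.3 [333.97918487 200.48533818 262.50228027] [-0.99098472  0.26042479 -0.4438804 ]
119 [486.14289572 217.83971575 143.11360035] [464.39295916 200.47045035 120.02278955] [523.08225875 234.11781456 157.3623515 ]
```

View pics/p2.png

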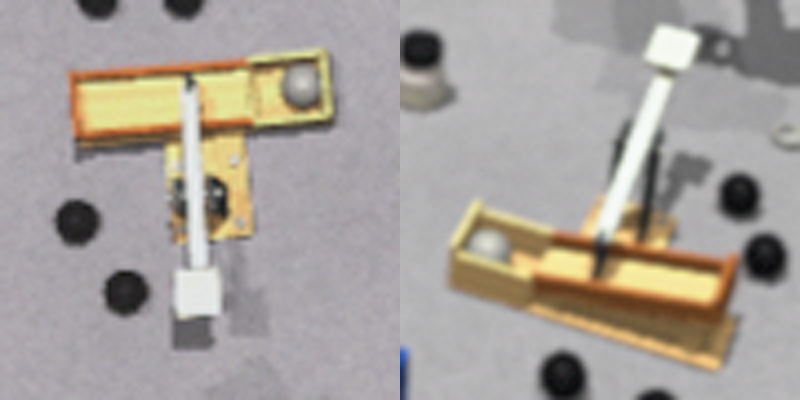

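View pics/t2.png

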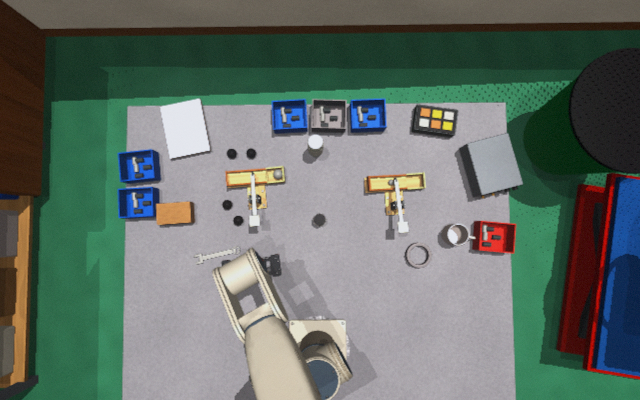

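The lever is back at its rest position, with the paddle measured within 0.2 mm of where it was. The ball is in the cup at (300,85) in the crop, nothing else has moved, and the arm is clear.

```bash
python3 -c "
from workcell import *
print(close_job())"
```

```text
the job is handed in; nothing more can be done
None
```

The larger steel ball is in the cup of its dispenser (the left one, y ≈ +220 mm), and the gate is shut again. I pressed that dispenser's paddle with the closed fingertips, at about 5 N each time I read the force. I held it down until the ball was in the cup, then let the lever up along its arc and moved the arm away.

- **Ball and gate:** the last pictures show the ball in the cup and the gate down in the chute. The paddle is back within 0.2 mm of where it started.
- **Rest of the bench:** by eye, the other dispenser, the black balls and the loose objects are where they were.
- **Force and time:** the arm was touching nothing at the end, with wrist force readings of about 1 N. The job was handed in at about 6.4 s.

No check failed or disagreed.

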